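# Sweep the loose toroid cores into the parts scoop

## Task

Clear the electronics bench: sweep the three loose green toroid cores with the fingers along the bench top, in through the open front of the steel parts scoop, until all three lie fully inside it, past the sloping lip. Just slide them along: don't pinch them, pick them up or flick them, and leave the capacitor, the cable gland and everything else where it stands.

Things in the scene. Friction and masses are not known exactly. Their poses are not given: they have to be found in the camera images.
- core_a: green-coated toroid core (choke ring), one of three alike: 27 mm outside diameter, 14.5 mm hole, 11 mm high, about 26 g, lying flat and loose on the bench. Origin: centre of its underside; z is its axis. It slides on its flat face when pushed and does not roll.
- core_b: green-coated toroid core (choke ring), one of three alike: 27 mm outside diameter, 14.5 mm hole, 11 mm high, about 26 g, lying flat and loose on the bench. Origin: centre of its underside; z is its axis. It slides on its flat face when pushed and does not roll.
- core_c: green-coated toroid core (choke ring), one of three alike: 27 mm outside diameter, 14.5 mm hole, 11 mm high, about 26 g, lying flat and loose on the bench. Origin: centre of its underside; z is its axis. It slides on its flat face when pushed and does not roll.
- tray: parts scoop of bare sheet steel, fixed to the bench at the robot's left; place and direction vary, the open front facing the cores. Origin: on the bench under its middle; x points from front to back wall. Flat floor 2 mm thick, x = -50 to +70 mm, y = -90 to +90 mm. 2 mm walls on three sides, 22 mm high: back at x = +70, sides at y = -90 and +90 (only 12 mm high in front of x = -30).
- tray_mouth (a point): middle of the scoop's open front edge, at bench level, 70 mm in front of the scoop's origin; same axes. The mouth is open over the full 180 mm width; behind this edge a 20 mm long lip slopes up to the 2 mm floor.
- capacitor: blue capacitor standing upright, 30 mm diameter, 40 mm high, 45 g, loose, among the cores; must stay. Origin: centre of its underside.
- gland: white plastic cable gland with a hexagonal nut, standing upright, 38 mm across at the widest, 37 mm high, 30 g, loose, among the cores; must stay. Origin: centre of its underside.
- sensor: air sensor, loose: white round base 104 mm diameter with an upright blue cartridge, 82 mm high overall; stands beyond the cores; must stay. Origin: centre of its underside.
- screwdriver: screwdriver with an orange handle, 190 mm long, 26 mm thick, loose, lying to the right of the cores; must stay. Origin: middle of its length, on the bench; x along it towards the tip.
- meter: yellow multimeter lying flat, 150 x 75 x 42 mm with its dial, loose, to the robot's right; must stay. Origin: centre of its underside, x along its length.
- spool: spool of solder standing on end, 64 mm diameter, 50 mm high, loose, beyond the cores, towards the scoop; must stay. Origin: centre of its underside.

How it is judged:
By the outcome, as a careful person would: the job done as asked, in the order asked, and still so for the second after the job is handed in, with the robot touching nothing.
It also fails if it takes over 64 s, if anything falls off the work surface, if the arm or the gripper's body presses on something with over 40 N, if the wrist force passes 120 N, or if a joint passes its speed limit or range.

## Robot

A 6-joint arm with a two-finger parallel gripper is mounted at the origin on the work surface. World frame = base frame: x ahead of the robot, y to its left, z up, the work surface at z = 0. Lengths are in m, angles in rad, forces in N, time in s.
With the tool pointing down it reaches from about 0.4 to 0.825 m from the base axis. Payload 7 kg.
Tool frame: the origin (TCP) lies at the very end of the fingers, on their centre line; the grasp point (between the pads) lies 19 mm behind it; y points along the fingers, x is the direction in which the jaws open and shut, and the axes are right-handed (so a half turn about y gives the same grasp; the last joint's range is limited). The gripper opens to 85 mm and grips with 20 to 120 N. Pads are 22 mm wide; open, the fingers measure 114 mm over their backs; the gripper's body (76 mm by 85 mm) begins 54 mm behind the grasp point. The pads swing forward as they close: fully open they stand 13 mm farther back than shut.
Start: joints at [-0.829, 0.359, 0.012, 0, -1.224, -0.288], TCP at [0.296, -0.607, 0.231] pointing down, gripper open.
Joint ranges: [-3.07, 3.07], [-1.43, 2.12], [-1.02, 1.25], [-3.03, 1.67], [-3.05, -0], [-3.03, 3.03]. Speed limits (rad/s): [2.39, 2.39, 3.01, 3.14, 3.14, 3.14].

## Interface

Orientations are given as a unit quaternion [w, x, y, z].
In Python, from plant import robot gives the robot as it stands. The module is installed in compiled form; this text tells all that it offers.
- The arm moves only by the tool apply_moves, never from a script. Its argument "rows" is a list of rows, each a list of 6 numbers: the shift along the tool's x, y, z in cm, then the turn, a rotation vector about the tool's x, y, z in degrees. In form: [[x, y, z, ax, ay, az], ...]. A call has 1 to 20 rows; each row is the pose to reach, as a shift and turn from the pose measured when the call began, along the tool's axes at that moment; what a row does not reach only later rows make up. A row lasts 1/8 s, in which the tool goes at most 62.5 mm and 10.7 degrees, less where a joint would pass 70% of its speed; a pose out of reach is approached as far as the arm can. A call with a gripper value outside its range is refused whole. "hand" is the closure, from 0 (fully open) to 1 (shut), set as the call begins (left out, the last holds). The fingers move at their own pace and stop on an object; the grip force is fixed at half the most. Time passes only in rows, so rows that repeat a pose let the fingers close. It gives the time, the measured TCP pose, the force and the opening at its end, in the units of the state.
- robot.get_state(): the state, without advancing time (a new reading comes with each control period).
- robot.get_image(name): name is "side" or "top" or "wrist"; returns a dict with "color" (480x640x3 uint8, red, green, blue), "depth" (480x640 float32, m along the optical axis (not along the pixel's ray), 0 where there is no reading), "fx", "fy", "cx", "cy" (pixels), "eye" and "rotation" of the camera in the world; the wrist camera has in their place "mount" (4x4, takes a point from camera to tool coordinates, whose origin is the TCP and whose axes are the tool frame's). Camera axes: x right, y down, z forward; pixel columns grow to the right and rows downward; lengths in m; the calibration is good to about 2 mm. A picture is of the moment at which its call begins: read the wrist's pose just before it.
- robot.close_job(): hands the job in, once; it reports no verdict.
The state is a dict: "time_s": time; "q": joint angles; "joint_velocities": joint speeds; "joint_efforts": joint torques, N m; "position": TCP position; "tool_rot": TCP orientation; "ft_force": force on the tool from outside, world axes, zero at the start; "ft_torque": the same for the moment, N m; "grip_width": finger opening in m.
Only numpy, scipy, OpenCV 4.12 (cv2) and the standard library are available. Lean on these libraries where they do the work, as an engineer would, in place of code of your own. Each camera call takes 0.05 s, during which the arm holds its last target. There are 200 camera calls.

## Working session

There is one attempt and no reset: what is moved stays moved. The work goes in short steps, Python scripts to look and compute and a tool call to move; the robot and the scene stay as the last step left them, time stands still between calls to the robot, and variables do not carry over. Pictures are saved under pics/ and viewed, about 8 in all and at most 12, crops included, and the job is handed in when it is done.

Besides the shell and the picture viewer there is one more tool, called after "Request:" by a JSON object that holds its "fn" and its "kwargs". apply_moves: Moves the arm, as the interface text tells. Its arguments: {"type":"object","properties":{"rows":{"type":"array"},"hand":{"type":"number"}},"required":["rows"]}

```bash
mkdir -p pics; cat > h.py <<'E'
import numpy as np, cv2
from plant import robot
from scipy.spatial.transform import Rotation as R
def shot(n,f=None):
    im=robot.get_image(n)
    if f: cv2.imwrite('pics/'+f,im['color'][:,:,::-1])
    return im
def world(im,u,v,z=None):
    d=np.array([(u-im['cx'])/im['fx'],(v-im['cy'])/im['fy'],1.0])
    Rm=np.array(im['rotation']);
    if Rm.shape!=(3,3): Rm=R.from_quat(np.roll(Rm,-1)).as_matrix()
    e=np.array(im['eye']); r=Rm@d
    if z is None: return e+r*im['depth'][int(round(v)),int(round(u))]
    return e+r*(z-e[2])/r[2]
E
python3 - <<'E'
from h import *
s=robot.get_state(); print(s)
im=shot('top','top0.png'); print(im['eye'],im['rotation'],im['fx'])
E
```

```text
{'time_s': 0.0, 'q': array([-8.28885726e-01,  3.59421914e-01,  1.10853576e-02, -3.71196975e-04,
       -1.22410139e+00, -2.88090534e-01]), 'joint_velocities': array([ 0.00059385, -0.00043744, -0.00172419, -0.0003017 , -0.00232853,
       -0.00159298]), 'joint_efforts': array([ 5.04685522e-04, -5.83316267e+01,  2.93418074e+01,  6.93687424e+00,
       -6.02979751e-03, -6.76151308e-05]), 'position': array([ 0.29569405, -0.60626097,  0.23034877]), 'tool_rot': array([-0.3752633 ,  0.37421059,  0.59991706, -0.59936918]), 'ft_force': array([ 0.63802812, -0.52383601,  0.42790292]), 'ft_torque': array([ 0.0456511 , -0.01864868,  0.07084027]), 'grip_width': 0.08525907153272669}
[ 0.52388564 -0.04576152  1.00941946] [ 0.02602824 -0.70054196  0.712455   -0.03116676] 444.2150429330346
```

View pics/top0.png

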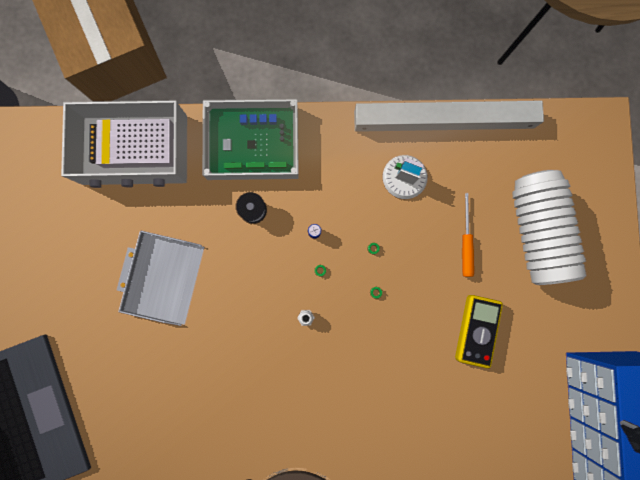

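The top view shows cores at about (321,271), (374,248) and (377,293), the capacitor at (314,231) and the gland at (306,318). The scoop mouth edge runs from (205,246) to (185,327). Next I'll measure these.

```bash
python3 - <<'E'
from h import *
im=shot('top'); c=im['color']
hsv=cv2.cvtColor(c,cv2.COLOR_RGB2HSV)
m=cv2.inRange(hsv,(45,90,40),(85,255,255)); m[:200]=0; m[:,:280]=0; m[:,430:]=0
m=cv2.morphologyEx(m,cv2.MORPH_CLOSE,np.ones((5,5)))
n,l,st,ce=cv2.connectedComponentsWithStats(m)
for i in range(1,n):
    if st[i,4]>20:
        b=st[i]; u,v=b[0]+b[2]/2-.5,b[1]+b[3]/2-.5
        print('core',ce[i],b, world(im,u,v,.0055).round(4),world(im,*ce[i],.008).round(4))
for nm,u,v,z in [('cap',314,231,.04),('gland',306,318,.037),('spool',251,208,.05),('mouthL',185.5,326.5,.0),('mouthR',205,247,.0),('backL',121,312,.022),('backR',142,233,.022),('sensor',405,177,.02)]:
    print(nm,world(im,u,v,z).round(4),world(im,u,v).round(4))
cv2.imwrite('pics/crop.png',cv2.resize(c[190:350,110:400,::-1],None,fx=2.75,fy=2.75,interpolation=cv2.INTER_CUBIC))
E
```

```text
core [373.45   247.9875] [368 243  12  11  80] [ 0.6016 -0.1869  0.0055] [ 0.6014 -0.1865  0.008 ]
core [320.         270.23684211] [315 265  11  11  76] [ 0.5538 -0.0646  0.0055] [ 0.5532 -0.0646  0.008 ]
core [375.8313253  292.34939759] [370 287  12  12  83] [ 0.501  -0.1887  0.0055] [ 0.5014 -0.1891  0.008 ]
cap [ 0.6385 -0.0524  0.04  ] [ 0.6384 -0.0524  0.0406]
gland [ 0.4494 -0.0318  0.037 ] [ 0.4498 -0.0319  0.0431]
spool [0.69   0.0842 0.05  ] [0.6902 0.0843 0.049 ]
mouthL [0.4324 0.2392 0.    ] [0.4325 0.239  0.0009]
mouthR [0.6107 0.1961 0.    ] [0.6105 0.1955 0.0023]
backL [0.4685 0.3747 0.022 ] [0.4684 0.3749 0.0215]
backR [0.6424 0.3312 0.022 ] [0.6438 0.3356 0.0104]
sensor [ 0.7607 -0.2609  0.02  ] [ 0.7538 -0.2546  0.0486]
```

View pics/crop.png

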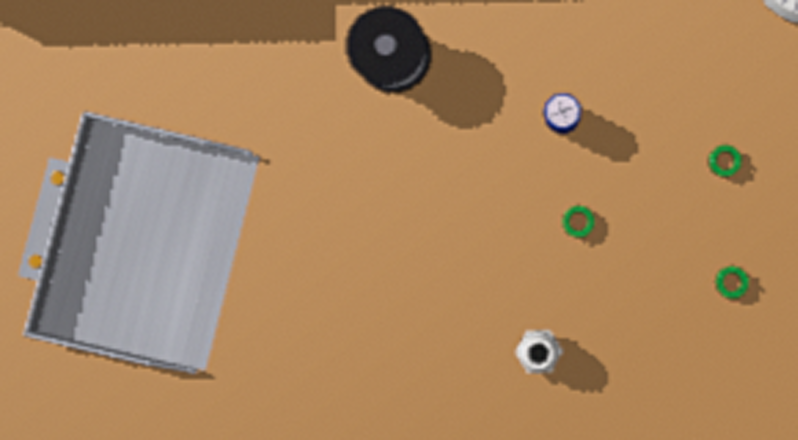

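The enlarged crop agrees: the mouth is open on its right edge and the corridor between capacitor (562,112) and gland (538,352) is free. The mouth centre comes out at (0.522, 0.218), 183 mm wide against 180 mm given.

Plan: sweep with the fingers part-open as a two-point cradle, in three fixed-yaw sweeps. Core B goes first, then the far core A, then the near core C.

```bash
cat >> h.py <<'E'
def pose():
    s=robot.get_state(); return np.array(s['position']),R.from_quat(np.roll(s['tool_rot'],-1)),s
E
python3 - <<'E'
from h import *
p,r,s=pose(); M=r.as_matrix(); print(M.round(3))
for sx in (1,-1):
    T=np.column_stack([[sx,0,0],[0,0,-1],[0,sx,0]]); print(sx,np.linalg.det(T),(r.inv()*R.from_matrix(T)).as_rotvec(degrees=True).round(2))
for t in [(0.552,-0.15,0.15)]: print((M.T@(np.array(t)-p)*100).round(2))
E
```

```text
[[-0.438 -0.001 -0.899]
 [ 0.899  0.001 -0.438]
 [ 0.001 -1.     0.   ]]
1 1.0 [-9.0000e-02  1.1599e+02  5.0000e-02]
-1 1.0 [ 4.000e-02 -6.401e+01  8.000e-02]
[ 29.77   8.09 -43.03]
```

Request:
{"fn": "apply_moves", "kwargs": {"rows": [[3,0,-4.3,0,-6.4,0],[6,0,-8.6,0,-12.8,0],[9,0,-12.9,0,-19.2,0],[12,0,-17.2,0,-25.6,0],[15,0,-21.5,0,-32,0],[18,0,-25.8,0,-38.4,0],[21,0,-30.1,0,-44.8,0],[24,0,-34.4,0,-51.2,0],[27,0,-38.7,0,-57.6,0],[29.8,0,-43,0,-64,0],[29.8,0,-43,0,-64,0],[29.8,0,-43,0,-64,0]], "hand": 0.8}}

```text
time_s: 1.6
position: [0.5513, -0.1497, 0.2304]
tool_rot: [-0.001, -0.001, 0.708, -0.707]
ft_force: [0.4, -0.6, -0.2]
grip_width: 0.0174
```

```bash
python3 - <<'E'
from h import *
p,r,s=pose(); print(p,s['time_s'],s['grip_width'],s['ft_force']); print(r.as_matrix().round(3))
im=shot('wrist','w1.png'); p0,r0=p,r
hsv=cv2.cvtColor(im['color'],cv2.COLOR_RGB2HSV)
m=cv2.inRange(hsv,(45,90,40),(85,255,255))
m=cv2.morphologyEx(m,cv2.MORPH_CLOSE,np.ones((7,7)))
n,l,st,ce=cv2.connectedComponentsWithStats(m)
T=np.eye(4);T[:3,:3]=r.as_matrix();T[:3,3]=p
C=T@im['mount']; im['rotation']=C[:3,:3]; im['eye']=C[:3,3]
for i in range(1,n):
    if st[i,4]>100: b=st[i]; print(ce[i],b,world(im,b[0]+b[2]/2,b[1]+b[3]/2,.0055).round(4))
E
```

```text
[ 0.55128336 -0.14974778  0.23040871] 1.6 0.01737183139562152 [ 0.38238939 -0.61525622 -0.15012626]
[[-1.    -0.002  0.   ]
 [-0.     0.001 -1.   ]
 [ 0.002 -1.    -0.001]]
[375.29798903 160.13345521] [360 145  31  31 547] [ 0.5004 -0.1896  0.0055]
[261.33580705 163.67346939] [247 149  30  31 539] [ 0.6007 -0.1861  0.0055]
[316.052 290.538] [303 277  27  28 500] [ 0.5526 -0.0639  0.0055]
[ 39.48272032 412.20957788] [   0  360   94  120 8102] [0.8471 0.0899 0.0055]
```

View pics/w1.png

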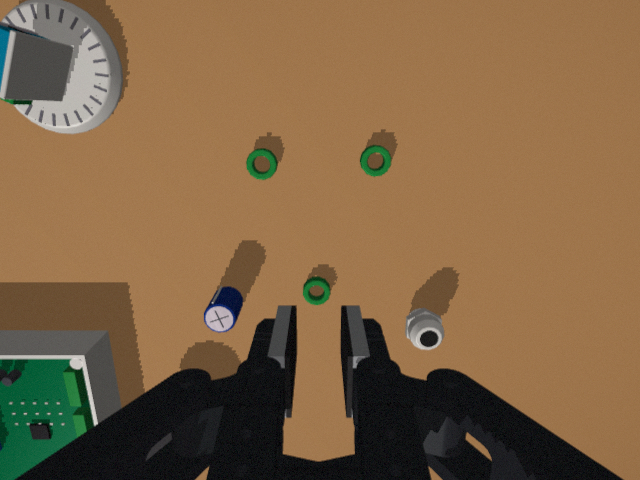

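The wrist view, with cores at (316,291), (261,164) and (375,161), agrees with the top view to about 1 mm. I'll descend behind core B.

Request:
{"fn": "apply_moves", "kwargs": {"rows": [[-0.15,4.5,-2,0,0,0],[-0.15,9,-4,0,0,0],[-0.15,13.5,-4,0,0,0],[-0.15,18,-4,0,0,0],[-0.15,20.5,-4,0,0,0],[-0.15,22,-4,0,0,0],[-0.15,22.5,-4,0,0,0],[-0.15,22.5,-4,0,0,0]]}}

```text
time_s: 2.65
position: [0.5527, -0.1103, 0.0062]
tool_rot: [-0.001, 0.0, 0.708, -0.707]
ft_force: [-0.4, 0.4, 1.1]
grip_width: 0.017
```

```bash
python3 - <<'E'
from h import *
im=shot('side'); p,r,s=pose(); print(p,s['grip_width'],s['ft_force'],r.as_rotvec(degrees=True))
Rm=np.array(im['rotation'])
if Rm.shape!=(3,3): Rm=R.from_quat(np.roll(Rm,-1)).as_matrix()
q=Rm.T@(p-im['eye']); u=im['cx']+im['fx']*q[0]/q[2]; v=im['cy']+im['fy']*q[1]/q[2]; print(u,v,q[2],im['eye'])
u,v=int(u),int(v); c=im['color'][max(v-80,0):v+70,max(u-100,0):u+100,::-1]
cv2.imwrite('pics/s1.png',cv2.resize(c,None,fx=4,fy=4,interpolation=cv2.INTER_CUBIC))
E
```

```text
[ 0.55294651 -0.11019031  0.00654433] 0.017093293194911194 [-0.21331889  0.01624969  0.36045018] [-6.50262622e-02 -1.27334128e+02  1.27162461e+02]
337.8878459626452 251.78142185461107 1.0710354876313724 [0.33097608 0.7750518  0.56853975]
```

View pics/s1.png

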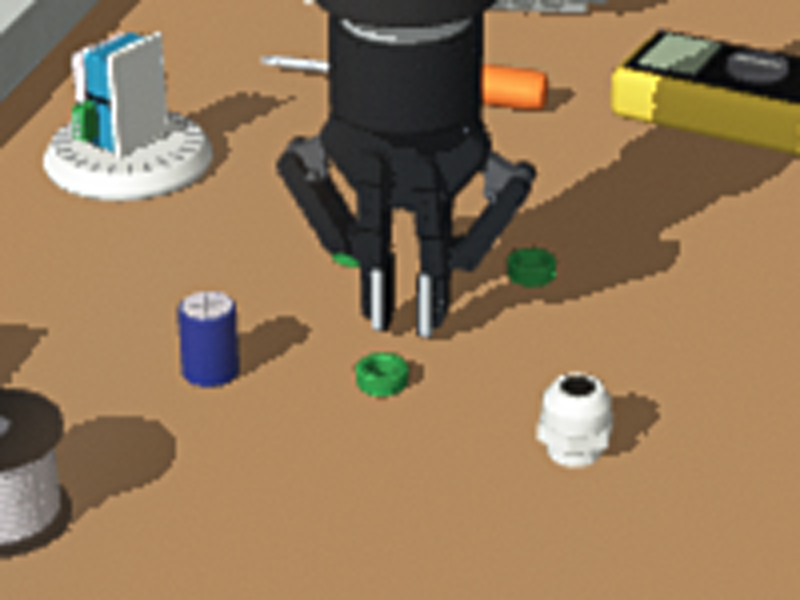

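The side view shows both fingertips just above the bench behind core B at (382,374). The knuckles sit well above the capacitor and gland heights. Sweeping B now.

Request:
{"fn": "apply_moves", "kwargs": {"rows": [[0,0.1,-0.8,0,0,0],[0,0.1,-1.6,0,0,0],[0,0.1,-2.2,0,0,0],[-0.05,0.1,-2.8,0,0,0],[-0.1,0.1,-3.6,0,0,0],[-0.2,0.1,-4.6,0,0,0],[-0.3,0.1,-5.8,0,0,0],[-0.4,0.1,-7.2,0,0,0],[-0.55,0.1,-8.7,0,0,0],[-0.7,0.1,-10.3,0,0,0],[-0.85,0.1,-11.9,0,0,0],[-1.0,0.1,-13.5,0,0,0],[-1.15,0.1,-15.1,0,0,0],[-1.3,0.1,-16.7,0,0,0],[-1.45,0.1,-18.3,0,0,0],[-1.6,0.1,-19.9,0,0,0],[-1.75,0.1,-21.4,0,0,0],[-1.9,0.1,-22.6,0,0,0],[-2.0,0.1,-23.4,0,0,0],[-2.05,0.1,-23.8,0,0,0]]}}

```text
time_s: 5.2
position: [0.5737, 0.1282, 0.0058]
tool_rot: [-0.0, 0.0, 0.708, -0.707]
ft_force: [0.5, -0.4, 0.9]
grip_width: 0.0172
```

```bash
cat >> h.py <<'E'
def cores(f=None):
    im=shot('top'); c=im['color']; m=cv2.inRange(cv2.cvtColor(c,cv2.COLOR_RGB2HSV),(45,90,40),(85,255,255)); m[:200]=0; m[:,:100]=0; m[:,450:]=0
    m=cv2.morphologyEx(m,cv2.MORPH_CLOSE,np.ones((5,5)))
    n,l,st,ce=cv2.connectedComponentsWithStats(m)
    for i in range(1,n):
        b=st[i]
        if b[4]>8:
            w=world(im,b[0]+b[2]/2-.5,b[1]+b[3]/2-.5,.0075); X=np.array([.235,.972]);Y=np.array([-.972,.235]); d=w[:2]-[.5216,.2176]
            print('core',b,w.round(4),'d',(d@X).round(4),'w',(d@Y).round(4))
    for nm,u,v,z in []: pass
    if f: cv2.imwrite('pics/'+f,cv2.resize(c[190:350,110:400,::-1],None,fx=2.75,fy=2.75,interpolation=cv2.INTER_CUBIC))
E
python3 - <<'E'
from h import *
cores('t2.png')
p,r,s=pose(); print(p,s['grip_width'],s['ft_force'])
E
```

```text
core [368 243  12  11 105] [ 0.6014 -0.1867  0.0075] d -0.3742 w -0.1726
core [370 287  12  12  83] [ 0.5011 -0.1884  0.0075] d -0.3994 w -0.0755
[0.5738266  0.12836408 0.0058177 ] 0.017018865648422407 [0.3003804  0.97983672 0.62672288]
```

View pics/t2.png

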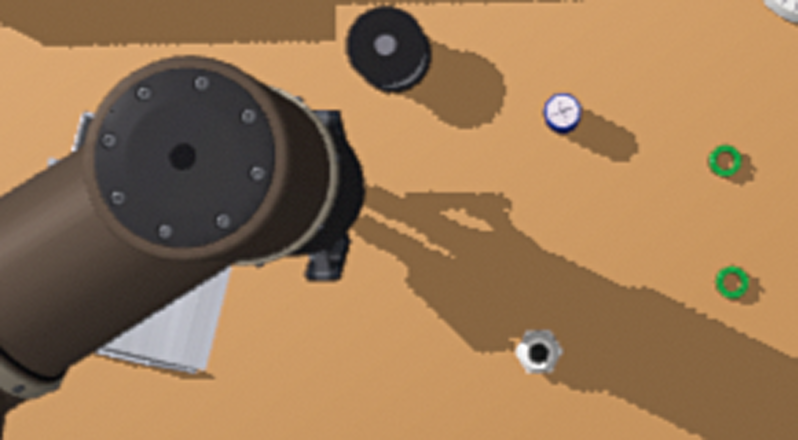

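The top view shows the arm hiding core B, with the capacitor (562,112), gland (538,352) and the other two cores unmoved. I'll continue the sweep into the scoop and then lift.

Request:
{"fn": "apply_moves", "kwargs": {"rows": [[-0.05,0,-0.5,0,0,0],[-0.1,0,-1.2,0,0,0],[-0.2,0,-2.2,0,0,0],[-0.3,0,-3.4,0,0,0],[-0.4,0,-4.6,0,0,0],[-0.5,0,-5.8,0,0,0],[-0.6,0,-7.0,0,0,0],[-0.7,0,-8.2,0,0,0],[-0.8,0,-9.4,0,0,0],[-0.9,0,-10.5,0,0,0],[-1.0,0,-11.2,0,0,0],[-1.0,0,-11.5,0,0,0],[-1.0,0,-11.5,0,0,0]]}}

```text
time_s: 6.88
position: [0.5838, 0.2434, 0.0059]
tool_rot: [-0.0, 0.0, 0.708, -0.707]
ft_force: [-0.5, -1.0, 0.2]
grip_width: 0.0171
```

```bash
python3 - <<'E'
from h import *
im=shot('side'); p,r,s=pose(); print(p,s['grip_width'],s['ft_force'])
Rm=np.array(im['rotation'])
if Rm.shape!=(3,3): Rm=R.from_quat(np.roll(Rm,-1)).as_matrix()
q=Rm.T@(p-im['eye']); u=int(im['cx']+im['fx']*q[0]/q[2]); v=int(im['cy']+im['fy']*q[1]/q[2])
y0,x0=max(v-70,0),max(u-100,0);c=im['color'][y0:v+80,x0:u+100,::-1]; print(u,v,x0,y0)
cv2.imwrite('pics/s2.png',cv2.resize(c,None,fx=4,fy=4,interpolation=cv2.INTER_CUBIC)[:600,:800])
E
```

```text
[0.58380178 0.24317959 0.00591735] 0.017159227362115653 [-0.12116594 -0.00375532 -0.13162989]
262 365 162 295
```

View pics/s2.png

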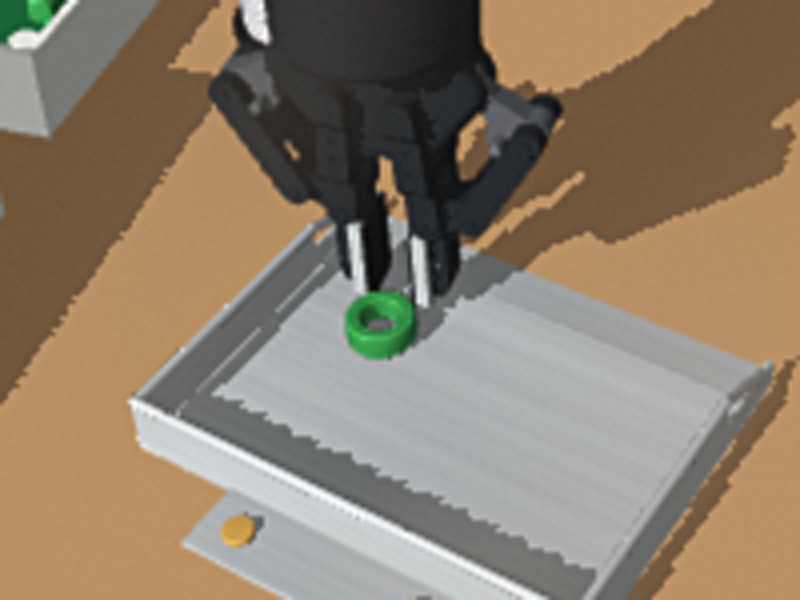

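Core B lies flat on the scoop floor at (380,325), past the lip and clear of the back wall. Lifting and going round behind core A.

Request:
{"fn": "apply_moves", "kwargs": {"rows": [[0,-3,0.3,0,0,0],[0,-7,1,0,0,0],[0,-10,4,0,0,0],[-0.3,-10,9,0,0,0],[-0.6,-10,15,0,0,0],[-0.9,-10,21,0,0,0],[-1.2,-10,27,0,0,0],[-1.5,-10,33,0,0,0],[-1.8,-10,39,0,0,0],[-1.9,-10,44,0,0,0],[-1.9,-10,46.5,0,0,0],[-1.9,-9,47.1,0,0,0],[-1.9,-6,47.1,0,0,0],[-1.9,-3,47.1,0,0,0],[-1.9,-1,47.1,0,0,0],[-1.9,0,47.1,0,0,0],[-1.9,0,47.1,0,0,0]]}}

```text
time_s: 9.05
position: [0.602, -0.2274, 0.0047]
tool_rot: [-0.001, -0.0, 0.708, -0.707]
ft_force: [0.3, -0.0, 0.5]
grip_width: 0.017
```

```bash
python3 - <<'E'
from h import *
cores()
E
```

```text
core [168 254  12  11 106] [0.5841 0.2651 0.0075] d 0.0608 w -0.0496
core [370 287  12  12  83] [ 0.5011 -0.1884  0.0075] d -0.3994 w -0.0755
```

Request:
{"fn": "apply_moves", "kwargs": {"rows": [[0,-0.1,-0.6,0,0,0],[0,-0.1,-1.2,0,0,0],[0,-0.1,-1.8,0,0,0],[0.1,-0.1,-2.4,0,0,0],[0.3,-0.1,-3.2,0,0,0],[0.5,-0.1,-4.2,0,0,0],[0.8,-0.1,-5.4,0,0,0],[1.1,-0.1,-6.8,0,0,0],[1.5,-0.1,-8.3,0,0,0],[1.9,-0.1,-9.9,0,0,0],[2.3,-0.1,-11.5,0,0,0],[2.7,-0.1,-13.1,0,0,0],[3.1,-0.1,-14.7,0,0,0],[3.3,-0.1,-16.3,0,0,0],[3.4,-0.1,-17.9,0,0,0],[3.6,-0.1,-19.5,0,0,0],[3.7,-0.1,-21.1,0,0,0],[3.8,-0.1,-22.5,0,0,0],[3.9,-0.1,-23.6,0,0,0],[3.9,-0.1,-24.2,0,0,0]]}}

```text
time_s: 11.6
position: [0.5636, 0.0151, 0.0068]
tool_rot: [-0.0, -0.0, 0.708, -0.707]
ft_force: [-0.2, 0.6, -0.1]
grip_width: 0.0174
```

```bash
cat >> h.py <<'E'
def scores():
    im=shot('side'); c=im['color']; m=cv2.inRange(cv2.cvtColor(c,cv2.COLOR_RGB2HSV),(45,90,40),(85,255,255))
    n,l,st,ce=cv2.connectedComponentsWithStats(cv2.morphologyEx(m,cv2.MORPH_CLOSE,np.ones((5,5))))
    for i in range(1,n):
        if st[i,4]>30:
            w=world(im,*ce[i],.007)
            if .3<w[0]<.75 and -.3<w[1]<.4: print('side core',st[i],w.round(3))
    return im
E
python3 - <<'E'
from h import *
scores(); p,r,s=pose(); print(p,s['ft_force'])
E
```

```text
side core [364 233  12  10 100] [ 0.501 -0.184  0.007]
side core [306 286  15  12 145] [0.563 0.039 0.007]
side core [248 368  18  17 243] [0.584 0.266 0.007]
[0.56378356 0.01543545 0.00683591] [0.30473418 1.42270969 1.20501489]
```

Request:
{"fn": "apply_moves", "kwargs": {"rows": [[0.05,0.1,-0.5,0,0,0],[0.1,0.1,-1.3,0,0,0],[0.2,0.1,-2.4,0,0,0],[0.35,0.1,-3.8,0,0,0],[0.5,0.1,-5.3,0,0,0],[0.65,0.1,-6.8,0,0,0],[0.8,0.1,-8.3,0,0,0],[0.95,0.1,-9.8,0,0,0],[1.1,0.1,-11.3,0,0,0],[1.25,0.1,-12.8,0,0,0],[1.4,0.1,-14.3,0,0,0],[1.55,0.1,-15.7,0,0,0],[1.65,0.1,-17,0,0,0],[1.75,0.1,-18.2,0,0,0],[1.9,0.1,-19.4,0,0,0],[2.0,0.1,-20.6,0,0,0],[2.1,0.1,-21.8,0,0,0],[2.2,0.1,-22.9,0,0,0],[2.3,0.1,-23.6,0,0,0],[2.3,0.1,-23.9,0,0,0]]}}

```text
time_s: 14.15
position: [0.5406, 0.2549, 0.0061]
tool_rot: [0.0, -0.0, 0.708, -0.707]
ft_force: [-0.1, 0.3, 0.1]
grip_width: 0.0174
```

```bash
python3 - <<'E'
from h import *
scores(); p,r,s=pose(); print(p,s['ft_force'])
E
```

```text
side core [248 368  18  17 243] [0.584 0.266 0.007]
side core [273 378  18  18 262] [0.541 0.277 0.007]
[0.54072119 0.2549069  0.00611204] [0.82965024 0.21166588 0.02265616]
```

Request:
{"fn": "apply_moves", "kwargs": {"rows": [[0,-3,0.3,0,0,0],[0,-7,1,0,0,0],[0,-10,4,0,0,0],[0.3,-10,9,0,0,0],[0.8,-10,15,0,0,0],[1.3,-10,21,0,0,0],[2,-10,27,0,0,0],[2.8,-10,33,0,0,0],[3.6,-10,39,0,0,0],[4,-10,44.5,0,0,0],[4,-10,47.7,0,0,0],[4,-9,48.5,0,0,0],[4,-6,48.5,0,0,0],[4,-3,48.5,0,0,0],[4,-1,48.5,0,0,0],[4,0,48.5,0,0,0],[4,0,48.5,0,0,0]]}}

```text
time_s: 16.32
position: [0.5006, -0.2297, 0.005]
tool_rot: [-0.0, -0.001, 0.708, -0.707]
ft_force: [-0.5, -0.7, 0.0]
grip_width: 0.0174
```

```bash
python3 - <<'E'
from h import *
cores(); scores()
E
```

```text
core [168 254  12  11 106] [0.5841 0.2651 0.0075] d 0.0608 w -0.0496
core [163 273  12  12 113] [0.5404 0.2759 0.0075] d 0.0611 w -0.0046
side core [364 233  12  10 101] [ 0.501 -0.185  0.007]
side core [248 368  18  17 243] [0.584 0.266 0.007]
side core [273 378  18  18 258] [0.541 0.277 0.007]
```

Request:
{"fn": "apply_moves", "kwargs": {"rows": [[0,0,-0.6,0,0,0],[0,0,-1.2,0,0,0],[0,0,-1.8,0,0,0],[-0.05,0,-2.4,0,0,0],[-0.15,0,-3.2,0,0,0],[-0.3,0,-4.2,0,0,0],[-0.5,0,-5.4,0,0,0],[-0.7,0,-6.8,0,0,0],[-0.95,0,-8.3,0,0,0],[-1.2,0,-9.9,0,0,0],[-1.45,0,-11.5,0,0,0],[-1.7,0,-13.1,0,0,0],[-1.95,0,-14.7,0,0,0],[-2.1,0,-16.3,0,0,0],[-2.2,0,-17.9,0,0,0],[-2.25,0,-19.5,0,0,0],[-2.25,0,-21.1,0,0,0],[-2.25,0,-22.5,0,0,0],[-2.2,0,-23.6,0,0,0],[-2.2,0,-24.2,0,0,0]]}}

```text
time_s: 18.92
position: [0.5232, 0.0128, 0.0064]
tool_rot: [0.001, -0.0, 0.707, -0.707]
ft_force: [-0.7, 0.0, 0.0]
grip_width: 0.017
```

```bash
python3 - <<'E'
from h import *
scores(); p,r,s=pose(); print(p,s['ft_force'])
E
```

```text
side core [328 288  14  13 152] [0.523 0.037 0.007]
side core [248 368  18  17 243] [0.584 0.266 0.007]
side core [273 378  18  18 258] [0.541 0.277 0.007]
[0.5233519  0.01303479 0.00640391] [ 0.22234785  0.25310975 -0.24267511]
```

To the end pose (0.495, 0.265): x +2.8, z −25.2.

Request:
{"fn": "apply_moves", "kwargs": {"rows": [[0.05,0.05,-0.6,0,0,0],[0.15,0.05,-1.5,0,0,0],[0.3,0.05,-2.7,0,0,0],[0.45,0.05,-4.2,0,0,0],[0.65,0.05,-5.8,0,0,0],[0.85,0.05,-7.4,0,0,0],[1.0,0.05,-9,0,0,0],[1.2,0.05,-10.6,0,0,0],[1.4,0.05,-12.2,0,0,0],[1.55,0.05,-13.8,0,0,0],[1.7,0.05,-15.4,0,0,0],[1.9,0.05,-16.9,0,0,0],[2.05,0.05,-18.3,0,0,0],[2.2,0.05,-19.6,0,0,0],[2.35,0.05,-20.9,0,0,0],[2.45,0.05,-22.1,0,0,0],[2.6,0.05,-23.3,0,0,0],[2.7,0.05,-24.3,0,0,0],[2.8,0.05,-25,0,0,0],[2.8,0.05,-25.2,0,0,0]]}}

```text
time_s: 21.48
position: [0.4949, 0.2654, 0.0062]
tool_rot: [0.001, -0.0, 0.708, -0.707]
ft_force: [-0.1, -0.6, -0.3]
grip_width: 0.0173
```

Request:
{"fn": "apply_moves", "kwargs": {"rows": [[0,0,0,0,0,0],[0,-3,0.3,0,0,0],[0,-7,1,0,0,0],[0,-11,4,0,0,0],[0,-15,9,0,0,0],[0,-18,15,0,0,0],[0,-20,21,0,0,0],[0,-20,27,0,0,0],[0,-20,33,0,0,0],[0,-20,38,0,0,0],[0,-20,41,0,0,0],[0,-20,41,0,0,0]]}}

```text
time_s: 22.98
position: [0.4948, -0.1469, 0.2055]
tool_rot: [-0.0, 0.001, 0.707, -0.707]
ft_force: [-0.6, -0.1, 0.1]
grip_width: 0.0173
```

```bash
python3 - <<'E'
from h import *
cores('t3.png'); scores(); print(pose()[2]['time_s'])
E
```

```text
core [168 254  12  11 106] [0.5841 0.2651 0.0075] d 0.0608 w -0.0496
core [163 273  12  12 112] [0.5404 0.2759 0.0075] d 0.0611 w -0.0046
side core [248 368  18  17 243] [0.584 0.266 0.007]
side core [273 378  18  18 258] [0.541 0.277 0.007]
side core [301 390  18  18 257] [0.495 0.288 0.007]
23.075
```

View pics/t3.png

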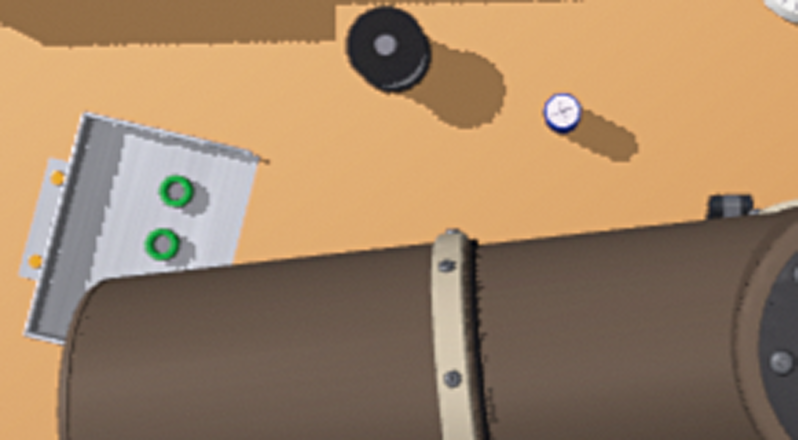

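The top view shows cores B and A in the scoop at (177,190) and (163,244), with the arm hiding C and the gland. The side camera puts C at (0.495, 0.288), 62 mm behind the mouth edge. One side picture to confirm everything.

```bash
python3 - <<'E'
from h import *
shot('side','s3.png')
E
```

```text
(no output)
```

View pics/s3.png

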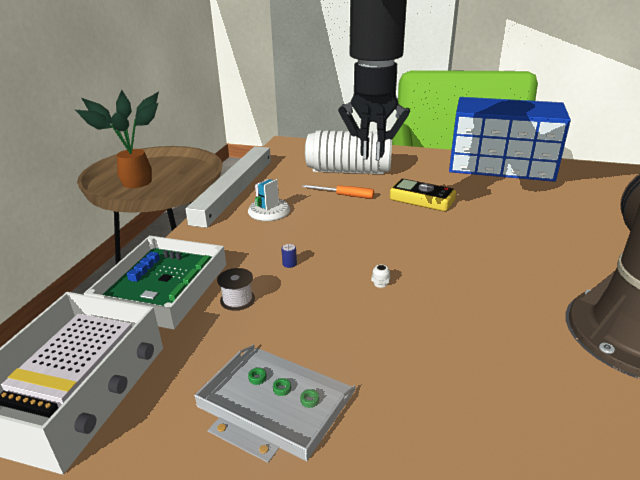

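The side view shows all three cores flat in the scoop at (257,376), (282,387) and (310,398). The capacitor (289,256) and gland (381,275) are upright, and the gripper is clear of everything.

```bash
python3 -c "
from h import *
print(robot.close_job())"
```

```text
the job is handed in; nothing more can be done
None
```

All three cores are inside the scoop, and I handed the job in at about 23 s of the 64 s allowed. I slid them in one at a time between the part-open fingertips, at up to about 0.13 m/s, without pinching or lifting any.

- **Cores:** The last checks put the core centres 61, 61 and 62 mm behind the mouth edge; about 34 mm is needed to be past the lip. They lie flat, about 45 mm apart. The third core was hidden from the top camera by the arm, so its position comes from the side camera only.
- **Other objects:** In the last pictures the capacitor, gland and everything else stood upright and looked to be where they started. I judged this by eye; I did not re-measure their positions after the last sweep.
- **Forces:** The wrist force read under 2 N at every check; I did not read it continuously while moving.

No check failed or disagreed.

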